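# Tare the draught-shielded balance

## Task

Tare the laboratory balance with the beaker standing on its pan: push the sliding clear cover of the draught shield fully shut, then reach a fingertip down into the round well on the console, press the sunken tare key all the way down and let it come back up. Do not press the key in the square well, and do not lift, carry or shift the beaker, the small weight standing on the console or anything else loose on the bench. Finish with the hand clear of everything.

Things in the scene. Friction and masses are not known exactly. Their poses are not given: they have to be found in the camera images.
- balance: White balance, 310 (x) x 240 (y) mm, fixed; origin on the bench under its centre; x points from its console (front, robot side) to its shield (rear), y to its left, z up. The console is two flush blocks, x -142 to -42 mm, top 56 mm above the bench; the rear deck (x -35 to 155) is 56 mm high too and carries a clear draught shield: x -20 to 140, y -82 to 82, up to 126 mm above the bench.
- cover (a joint): Clear sliding cover on top of the shield, 160 x 160 mm, underside 127.5 mm above the bench. Value in m: 0 = fully shut (end stop), up to 0.09 = pulled open towards the balance's +y, overhanging its left side. Slides along the balance's y with about 1.5 N of friction, no spring, stays where it is left.
- cover_edge (a point): Middle of the outer (+y) face of the aluminium bar on the cover's left edge; moves with the cover. The bar is 160 mm long (balance x), 10 mm thick (y), 26 mm high (127.5 to 153.5 mm above the bench; this point at 140.5). Push this face towards the balance's -y to shut the cover. Axes as the balance's.
- round_block: White console block with the ROUND well, fixed, 100 (x) x 118 (y) x 40 mm, origin at the centre of its underside, 16 mm above the bench, axes as the balance's; it is the left or the right of the two blocks. The well is central, 44 mm in diameter, vertical, its mouth at the block's top (40 mm above the origin).
- tare_key (a joint): Tare key in the round well, m: 0 = up, 0.006 = all the way down (stop). Spring return: about 1.3 N to start moving, 4 N when fully down.
- tare_key_top (a point): Centre of the top face of the grey tare key (34 mm diameter), on the well's axis, sunk 22 mm below the well's mouth when up (34 mm above the bench); moves with the key.
- square_block: White console block with the SQUARE well, fixed, same outside size and origin as the round block, beside it; central well 42 x 42 mm. The grey square key sunk in it is the calibration key: not to be pressed.
- cal_key (a joint): Calibration key in the square well, m: 0 = up, 0.006 = down. Leave it alone.
- pan (a point): Centre of the top of the steel balance pan, 100 mm across, inside the draught shield at balance x = 60 mm, y = 0, 62 mm above the bench.
- beaker: Loose glass beaker, 60 mm across, 52 mm high, upright on the balance's pan inside the shield; its rim is 114 mm above the bench, below the cover; origin at the centre of its underside.
- weight: Loose steel calibration weight with a knob, 24 mm across, 34 mm high, standing on the console's top between the two wells (knob top 90 mm above the bench); origin at the centre of its underside.
- reagent: Loose amber bottle, 84 mm across, 190 mm high, on the bench right of the balance; origin at the centre of its underside.
- jar: Loose white jar, 60 mm across, 75 mm high, on the bench right of the console; origin at the centre of its underside.
- spatula: Loose slim steel lab spatula, 180 mm long along its x, 16 mm wide, 9 mm high, lying on the bench left of the balance; origin at the middle of its length, on the bench.
- dish: Loose white bowl, 90 mm across, 30 mm high, on the bench left and rear of the balance; origin at the centre of its underside.

How it is judged:
On the way, in this order (a step that is already met when the one before it is completed fails the run):
1. the cover is pushed fully shut (value of joint cover below 0.005 m), for 0.2 s.
2. the tare key is pressed all the way down by the fingers, with the cover shut (value of joint tare_key above 0.0048 m and contact force between the fingers and tare_key above 0.5 N and value of joint cover below 0.006 m), for 0.05 s.
3. the tare key is up again (value of joint tare_key below 0.0012 m), for 0.1 s.
At the end, for the whole second after the job is handed in: The cover is shut to within 5 mm, both keys are up (within 1.2 mm), the beaker rests on the pan where it stood (within 10 mm), the weight stands within 15 mm of where it was, and the other loose things lie within 20 mm of where they were, all at rest (value of joint cover below 0.005 m and value of joint each of tare_key, cal_key below 0.0012 m and horizontal distance between beaker and pan below 0.03 m and distance of beaker from where it was at the start of the episode below 0.01 m and distance of weight from where it was at the start of the episode below 0.015 m and distance of each of reagent, jar, spatula, dish from where it was at the start of the episode below 0.02 m and linear speed of each of beaker, weight, reagent, jar, spatula, dish below 0.02 m/s); the robot touches nothing.
It fails at once if the calibration key in the square well is pressed (more than 3 mm) (value of joint cal_key above 0.003 m).
It fails at once if the tare key is pressed while the cover is still open (value of joint tare_key above 0.003 m and value of joint cover above 0.006 m).
It fails at once if the beaker is lifted, carried or shifted (more than 10 mm) (distance of beaker from where it was at the start of the episode above 0.01 m).
It fails at once if the weight on the console is lifted, carried or shifted (more than 15 mm) (distance of weight from where it was at the start of the episode above 0.015 m).
It fails at once if the bottle, jar, spatula or bowl is lifted, carried or shifted (more than 20 mm) (distance of any of reagent, jar, spatula, dish from where it was at the start of the episode above 0.02 m).
It also fails if it takes over 43 s, if anything falls off the work surface, if the arm or the gripper's body presses on something with over 40 N, if the wrist force passes 120 N, or if a joint passes its speed limit or range.

## Robot

A 6-joint arm with a two-finger parallel gripper is mounted at the origin on the work surface. World frame = base frame: x ahead of the robot, y to its left, z up, the work surface at z = 0. Lengths are in m, angles in rad, forces in N, time in s.
With the tool pointing down it reaches from about 0.25 to 0.775 m from the base axis. Payload 4 kg.
Tool frame: the origin (TCP) lies between the finger pads; the fingertips stand r.tip_reach ahead of it and the grasp point (between the pads) lies 3 mm ahead of it (r.tip_reach is the distance from the TCP to the fingertips, in m); z points along the fingers, y is the line along which they close (so a half turn about z gives the same grasp; the last joint's range is limited). The gripper opens to 94 mm and grips with 3 to 60 N. Pads are 16 mm wide; open, the fingers measure 119 mm over their backs; the gripper's body (75 mm by 177 mm) begins 78 mm behind the grasp point.
Start: joints at [1.096, 0.087, 1.371, -0, 1.684, -0.103], TCP at [0.2, 0.512, 0.228] pointing down, gripper open.
Joint ranges: [-3.1, 3.1], [-0.76, 2.03], [0.27, 2.55], [-1.08, 4.22], [0.17, 2.65], [-2.57, 2.57]. Speed limits (rad/s): [2.79, 2.79, 3.14, 3.14, 3.14, 3.14].

## Interface

Orientations are given as a rotation vector (axis times angle).
In Python, from plant import r, read_camera, get_calibration gives the robot as it stands (r), with the cameras as plain functions.
- The arm moves only by the shell command python3 jog.py 'ROWS' [FORCE]. ROWS is a JSON list of rows, 1 to 8 of them, each an object with the fields ax, ay, az (a rotation vector in rad), x, y, z (the shift in m), finger_gap (the finger opening in m); a field left out counts as zero (the opening has to be given); each row is the pose to reach, as a shift and turn from the pose commanded when the command began, along the tool's axes at that moment; what a row does not reach only later rows make up. A row lasts 1/8 s, in which the tool goes at most 0.0625 m and 0.188 rad, less where a joint would pass 70% of its speed; a pose out of reach is approached as far as the arm can. The fingers move at their own pace and stop on an object; FORCE is the grip in N (left out, the last holds). Time passes only in rows, so rows that do not move let the fingers close. It prints the time, the measured TCP pose, the force, the opening and the grip force at its end. Input that does not fit is refused with a message, and nothing moves.
- r.get_state(): the state, without advancing time (a new reading comes with each control period).
- read_camera(name): name is "scene" or "top" or "wrist"; returns the picture (400x640x3 uint8, red, green, blue); there is no depth.
- get_calibration(name): a dict with "fx", "fy", "cx", "cy" (pixels), "dist" ([k1, k2, p1, p2, k3] as OpenCV has them; the pictures are not rectified), "R" (3x3) and "t" (3): a world point X has camera coordinates R X + t. Camera axes: x right, y down, z forward; pixel columns grow to the right and rows downward; lengths in m; the calibration is good to about 2 mm. A picture is of the moment at which its call begins: read the wrist's pose just before it. get_calibration takes no time and is no camera call; for the wrist camera it gives the pose at the moment of the call.
- r.close_job(): hands the job in; it is judged then, once.
The state is a dict: "time_s": time; "joint_positions": joint angles; "qvel": joint speeds; "effort": joint torques, N m; "ee_pos": TCP position; "orientation": TCP orientation; "ft_force": force on the tool from outside, world axes, zero at the start; "ft_torque": the same for the moment, N m; "finger_gap": finger opening in m; "grasp_force": force on a finger pad.
Only numpy, scipy, OpenCV 4.12 (cv2) and the standard library are available. Lean on these libraries where they do the work, as an engineer would, in place of code of your own. Each camera call takes 0.05 s, during which the arm holds its last target. There are 200 camera calls.

## Working session

There is one attempt and no reset: what is moved stays moved. The work goes in short steps, Python scripts to look and compute and a shell command to move; the robot and the scene stay as the last step left them, time stands still between calls to the robot, and variables do not carry over. Pictures are saved under pics/ and viewed, at most 10 in all, crops included, and the job is handed in when it is done.

```bash
ls; mkdir -p pics
python3 - <<'E'
from plant import r, read_camera, get_calibration
import cv2
print(r.tip_reach); s=r.get_state(); print(s)
for n in ("scene","top"):
    cv2.imwrite(f"pics/{n}0.png",cv2.cvtColor(read_camera(n),cv2.COLOR_RGB2BGR)); c=get_calibration(n); print(n,c)
E
```

```text
jog.py
pics
plant.py
0.022
{'time_s': 0.0, 'joint_positions': array([ 1.09590781e+00,  8.79591737e-02,  1.37224195e+00, -3.23973880e-05,
        1.68361669e+00, -1.03056188e-01]), 'qvel': array([ 1.45396548e-03,  3.22837281e-04, -4.85966729e-04,  1.09374466e-03,
        1.19649175e-03,  8.53058673e-05]), 'effort': array([-4.35894333e-05, -3.40177310e+01, -3.02427328e+01,  7.18908501e-02,
        3.28500720e-02, -1.69117734e-04]), 'ee_pos': array([0.19958687, 0.5119655 , 0.22630811]), 'orientation': array([-0.58060767, -3.08685891,  0.00336411]), 'ft_force': array([ 0.67839657,  1.00945523, -0.53152356]), 'ft_torque': array([-0.01535221,  0.00684663, -0.00114058]), 'grasp_force': 0.0, 'finger_gap': 0.09382989243571697}
scene {'fx': 462.1195710144315, 'fy': 462.1195710144315, 'cx': 317.7966173086354, 'cy': 198.77857722750292, 'dist': array([-0.09200446,  0.        ,  0.        ,  0.        ,  0.        ]), 'R': array([[-0.50692792,  0.86196517,  0.0063345 ],
       [ 0.63397288,  0.37780299, -0.67479129],
       [-0.58403979, -0.33805464, -0.73798143]]), 't': array([ 0.31621472, -0.3049146 ,  1.57414402])}
top {'fx': 512.4426692405962, 'fy': 512.4426692405962, 'cx': 323.98815110207835, 'cy': 198.1991264838466, 'dist': array([0.01518113, 0.        , 0.        , 0.        , 0.        ]), 'R': array([[ 0.02314664, -0.99971386, -0.00603576],
       [-0.97669912, -0.02132446, -0.21355117],
       [ 0.21336136,  0.01083811, -0.97691323]]), 't': array([-0.00811481,  0.60623481,  0.99924813])}
```

View pics/scene0.png

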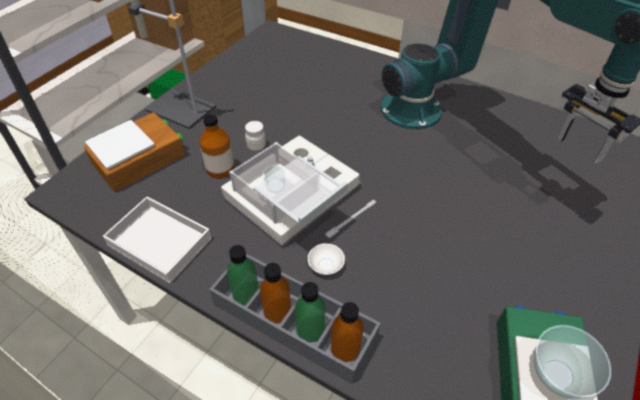

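View pics/top0.png

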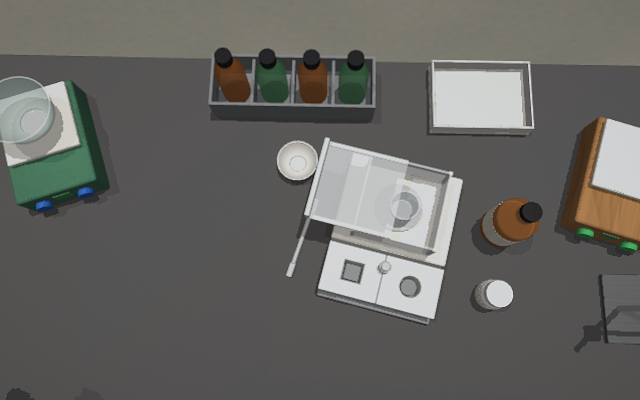

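The scene view shows the balance with its cover overhanging to the left. In the top view the console spans about (318–442, 245–320), the square well is at (352,271), the round well at (410,287), the weight at (385,267), and the cover's left bar runs from (327,143) to (308,212).

Run:
```python
import cv2
a=cv2.imread("pics/top0.png")[130:330,270:470]; cv2.imwrite("pics/top_c.png",cv2.resize(a,(600,600),interpolation=cv2.INTER_CUBIC))
b=cv2.imread("pics/scene0.png")[125:265,205:405]; cv2.imwrite("pics/scene_c.png",cv2.resize(b,(800,560),interpolation=cv2.INTER_CUBIC))
```

```text
(no output)
```

View pics/top_c.png

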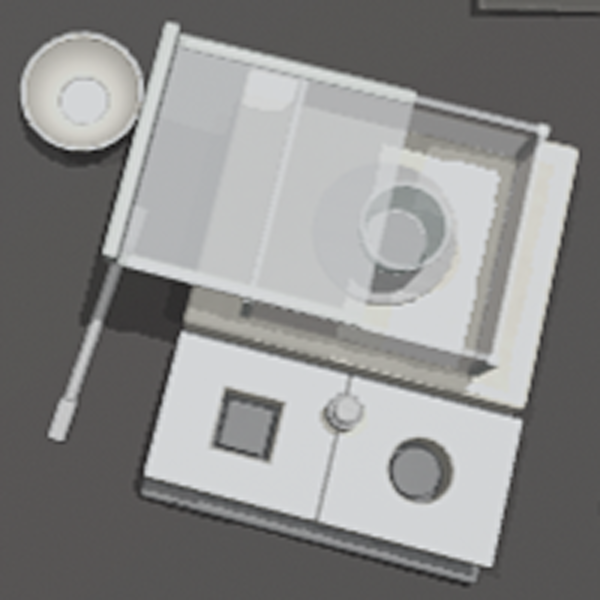

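View pics/scene_c.png

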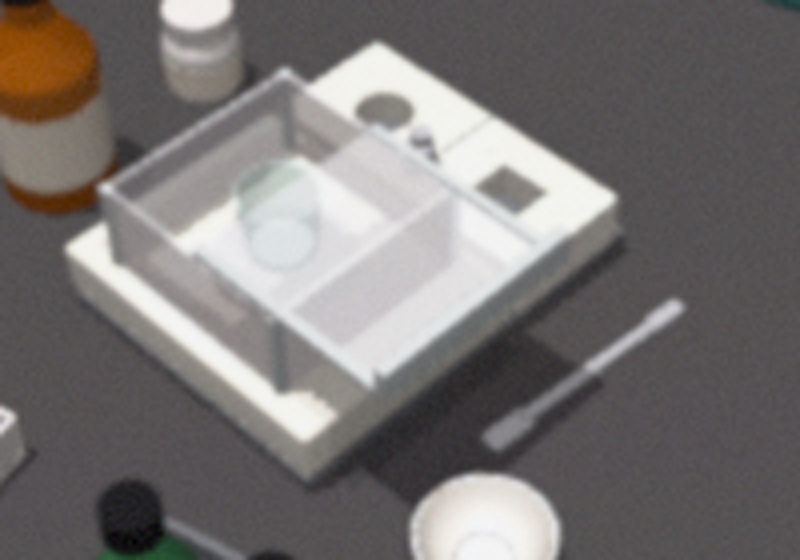

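The top crop shows the console top corners at crop (182,332), (522,418), (492,568), (142,480). The round well's mouth is at (421,470), the weight's knob at (345,408), and the bar's outer top edge runs (168,22)–(106,252). In the scene crop the round well is at (384,111), the square well at (510,190), and the bar runs (375,380)–(565,235).

```bash
cat > h.py <<'E'
import numpy as np, cv2
from plant import r, read_camera, get_calibration
def ray(c,uv):
    K=np.array([[c['fx'],0,c['cx']],[0,c['fy'],c['cy']],[0,0,1]])
    p=cv2.undistortPoints(np.array([[uv]],float),K,c['dist'])[0,0]
    R=np.array(c['R']); return -R.T@c['t'], R.T@np.array([p[0],p[1],1])
def onz(c,uv,z):
    o,d=ray(c,uv); return o+d*(z-o[2])/d[2]
def tri(c1,u1,c2,u2):
    o,d=ray(c1,u1); p,e=ray(c2,u2)
    s=np.linalg.lstsq(np.c_[d,-e],p-o,rcond=None)[0]; a=o+d*s[0]; b=p+e*s[1]
    return (a+b)/2, np.linalg.norm(a-b)
E
python3 - <<'E'
from h import *
np.set_printoptions(precision=4,suppress=True)
T=get_calibration("top");S=get_calibration("scene")
t=lambda x,y:((x-1)/3+270,(y-1)/3+130); s=lambda x,y:((x-1.5)/4+205,(y-1.5)/4+125)
# contour of white console in top view
img=cv2.imread("pics/top0.png"); g=cv2.cvtColor(img,cv2.COLOR_BGR2GRAY)
m=((g>195)*255).astype(np.uint8); m[:238]=0;m[:,:300]=0;m[:,455:]=0
cs,hi=cv2.findContours(m,cv2.RETR_CCOMP,cv2.CHAIN_APPROX_NONE)
for i,c in enumerate(cs):
    if cv2.contourArea(c)>100: print(hi[0][i][3],cv2.contourArea(c),cv2.minAreaRect(c))
C=[onz(T,t(*p),.056)[:2] for p in [(182,332),(522,418),(492,568),(142,480)]]
C=np.array(C);print("corners",C,"mean",C.mean(0),"sides",[np.linalg.norm(C[i]-C[i-1]) for i in range(4)])
d=C[0]-C[1]; print("yaw from y edges",np.degrees(np.arctan2(-d[0],d[1])), (lambda d:np.degrees(np.arctan2(-d[0],d[1])))(C[3]-C[2]))
print("well z56",onz(T,t(421,470),.056),onz(S,s(384,111),.056),"tri",tri(T,t(421,470),S,s(384,111)))
print("sq",onz(T,t(249,425),.056),tri(T,t(249,425),S,s(510,190)))
print("knob",onz(T,t(346,407),.09),tri(T,t(346,407),S,s(421,131)))
for a,b in (((168,22),(375,380)),((106,252),(565,235))): print("bar",onz(T,t(*a),.1535),tri(T,t(*a),S,s(*b)))
print("spat",onz(T,t(58,438),0.005),onz(T,t(130,215),.005),onz(S,s(490,440),.005),onz(S,s(678,305),.005),"dish",onz(S,s(485,535),0.0),onz(T,t(83,90),.03))
E
```

```text
-1 2714.5 ((410.1619567871094, 286.87530517578125), (59.83654022216797, 49.36783981323242), 14.534454345703125)
1 442.5 ((409.7500305175781, 286.25), (24.041629791259766, 23.33452033996582), 45.0)
-1 2637.5 ((352.1554870605469, 271.6143798828125), (57.542030334472656, 49.009315490722656), 14.534454345703125)
4 510.5 ((352.0294189453125, 271.38238525390625), (23.525955200195312, 23.525955200195312), 14.03624439239502)
-1 346.5 ((437.7353515625, 249.558837890625), (18.675243377685547, 27.891597747802734), 14.03624439239502)
-1 165.0 ((408.5, 242.5), (9.0, 37.0), 90.0)
corners [[ 0.5198 -0.0095]
 [ 0.4665 -0.2407]
 [ 0.3673 -0.2181]
 [ 0.4192  0.0154]] mean [ 0.4432 -0.1132] sides [np.float64(0.10363052930400611), np.float64(0.2372538951195943), np.float64(0.10180467965121186), np.float64(0.23916551106695783)]
yaw from y edges -12.977781228627823 -12.543268296942244
well z56 [ 0.4302 -0.172   0.056 ] [ 0.4306 -0.1718  0.056 ] tri (array([ 0.4302, -0.1721,  0.0556]), np.float64(1.4067133384643616e-05))
sq [ 0.4575 -0.0561  0.056 ] (array([ 0.4568, -0.0545,  0.0569]), np.float64(0.003535892918279267))
knob [ 0.4682 -0.118   0.09  ] (array([ 0.468 , -0.1178,  0.0911]), np.float64(0.0002937072611058422))
bar [0.7094 0.0041 0.1535] (array([0.7123, 0.0023, 0.148 ]), np.float64(0.004240441132640566))
bar [0.5563 0.0397 0.1535] (array([0.5573, 0.0396, 0.1494]), np.float64(0.0007796389867786187))
spat [0.4491 0.0767 0.005 ] [0.6119 0.0302 0.005 ] [0.6184 0.0249 0.005 ] [0.4487 0.0785 0.005 ] dish [0.6821 0.0578 0.    ] [0.6989 0.0661 0.03  ]
```

```bash
cat >> h.py <<'E'
from scipy.spatial.transform import Rotation as Ro
YAW=np.radians(-12.8); A=np.array([[np.cos(YAW),-np.sin(YAW)],[np.sin(YAW),np.cos(YAW)]])
O=np.array([.4432,-.1132])+A@[.092,0]
def goto(p):  # world target -> tool shift, turn so tool y || balance y, z down
    s=r.get_state(); R=Ro.from_rotvec(s['orientation'])
    D=Ro.from_matrix(np.c_[np.r_[-A[:,0],0],np.r_[A[:,1],0],[0,0,-1]])
    print("t",s['time_s'],"pos",s['ee_pos'].round(4),"turn",(R.inv()*D).as_rotvec().round(4),"shift",R.inv().apply(np.array(p)-s['ee_pos']).round(4),"F",s['ft_force'].round(2))
E
python3 -c "
from h import *
print(O); goto([*(O+A@[.062,.227]),.228])"
python3 jog.py '[{"az": -0.147, "x": -0.574, "y": -0.246, "finger_gap": 0}, {"az": -0.147, "x": -0.574, "y": -0.246, "finger_gap": 0}, {"az": -0.147, "x": -0.574, "y": -0.246, "finger_gap": 0}, {"az": -0.147, "x": -0.574, "y": -0.246, "finger_gap": 0}, {"az": -0.147, "x": -0.574, "y": -0.246, "finger_gap": 0}, {"az": -0.147, "x": -0.574, "y": -0.246, "finger_gap": 0}, {"az": -0.147, "x": -0.574, "y": -0.246, "finger_gap": 0}, {"az": -0.147, "x": -0.574, "y": -0.246, "finger_gap": 0}]' 20
python3 -c "
from h import *
goto([*(O+A@[.062,.227]),.228])"
```

```text
[ 0.53291374 -0.13358246]
t 0.1 pos [0.1996 0.512  0.2264] turn [-0.0019 -0.0003 -0.1484] shift [-0.5728 -0.2467 -0.0012] F [-0.76 -0.74  0.12]
time_s: 1.1
ee_pos: [0.5574, 0.1603, 0.227]
orientation: [-0.352, -3.121, -0.0]
ft_force: [0.1, 0.1, 0.0]
finger_gap: 0.0172
grasp_force: 0.0
t 1.1 pos [0.5574 0.1603 0.227 ] turn [ 0.0001 -0.0008 -0.0015] shift [-0.1033 -0.0649 -0.0011] F [0.1  0.14 0.03]
```

```bash
python3 jog.py '[{"x": -0.05, "y": -0.032, "finger_gap": 0}, {"x": -0.103, "y": -0.065, "finger_gap": 0}, {"x": -0.103, "y": -0.065, "z": 0.04, "finger_gap": 0}, {"x": -0.103, "y": -0.065, "z": 0.073, "finger_gap": 0}, {"x": -0.103, "y": -0.065, "z": 0.073, "finger_gap": 0}, {"x": -0.103, "y": -0.065, "z": 0.073, "finger_gap": 0}]'
python3 - <<'E'
from h import *
goto([*(O+A@[.062,.09+.0125]),.154])
for n in("scene","top"):
    i=cv2.cvtColor(read_camera(n),cv2.COLOR_RGB2BGR)
    i=i[125:265,205:405] if n=="scene" else i[90:330,230:470]
    cv2.imwrite(f"pics/{n}1.png",i)
a=cv2.resize(cv2.imread("pics/scene1.png"),(400,280));b=cv2.resize(cv2.imread("pics/top1.png"),(400,400))
cv2.imwrite("pics/both1.png",np.hstack([np.vstack([a,np.zeros((120,400,3),np.uint8)]),b]))
E
```

```text
time_s: 1.85
ee_pos: [0.6428, 0.0758, 0.1557]
orientation: [0.352, 3.12, 0.0]
ft_force: [0.4, 0.2, -0.0]
finger_gap: 0.0005
grasp_force: 0.0
t 1.85 pos [0.6428 0.0758 0.1557] turn [ 0.0004  0.0014 -0.0012] shift [-0.0014 -0.126   0.0016] F [ 0.36  0.2  -0.01]
```

View pics/both1.png

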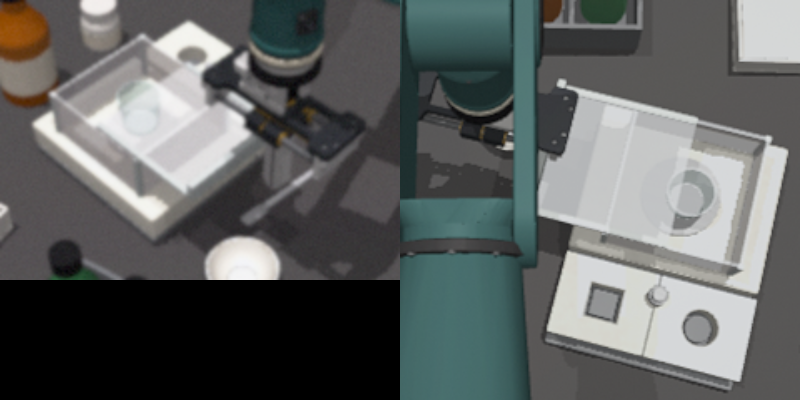

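The closed fingers stand beside the bar (scene panel around (275,165)), left of the cover and clear of the spatula. Next I push along −y.

```bash
python3 jog.py '[{"y": -0.02, "finger_gap": 0}, {"y": -0.04, "finger_gap": 0}, {"y": -0.06, "finger_gap": 0}, {"y": -0.075, "finger_gap": 0}, {"y": -0.09, "finger_gap": 0}, {"y": -0.105, "finger_gap": 0}, {"y": -0.115, "finger_gap": 0}, {"y": -0.12, "finger_gap": 0}]'
python3 jog.py '[{"y": -0.003, "finger_gap": 0}, {"y": -0.006, "finger_gap": 0}, {"y": -0.006, "finger_gap": 0}]'
python3 -c "
from h import *
goto([*(O+A@[.062,.09+.0125]),.154])"
```

```text
time_s: 2.95
ee_pos: [0.6154, -0.042, 0.1544]
orientation: [-0.353, -3.121, -0.0]
ft_force: [-0.5, 2.2, 0.6]
finger_gap: 0.0003
grasp_force: 0.8
time_s: 3.32
ee_pos: [0.6142, -0.0474, 0.1542]
orientation: [-0.352, -3.121, 0.001]
ft_force: [0.2, 1.4, -0.5]
finger_gap: 0.0002
grasp_force: 0.2
t 3.325 pos [ 0.6142 -0.0474  0.1542] turn [-0.0006 -0.0003 -0.0014] shift [-0.0019  0.0005  0.0002] F [ 0.21  1.42 -0.49]
```

Only the friction force shows so far, so the end stop isn't reached yet; I keep pushing in small steps.

```bash
for i in 1 2 3; do python3 jog.py '[{"y": -0.002, "finger_gap": 0}, {"y": -0.003, "finger_gap": 0}, {"y": -0.003, "finger_gap": 0}]' | grep -E "pos|ft_f"; done
```

```text
ee_pos: [0.6139, -0.0484, 0.1543]
ft_force: [1.4, 4.9, -0.1]
ee_pos: [0.6138, -0.0485, 0.1544]
ft_force: [3.0, 10.7, 0.6]
ee_pos: [0.6138, -0.0486, 0.1544]
ft_force: [3.6, 16.8, 0.2]
```

The force rises to 17 N at a fixed position, so the cover is against its stop. I back off, lift, and go above the round well.

```bash
python3 jog.py '[{"y": 0.02, "finger_gap": 0}, {"y": 0.04, "finger_gap": 0}, {"y": 0.04, "z": -0.03, "finger_gap": 0}, {"y": 0.04, "z": -0.08, "finger_gap": 0}, {"y": 0.04, "z": -0.08, "finger_gap": 0}]'
python3 -c "
from h import *
goto([.4302,-.172,.2])"
```

```text
time_s: 5.08
ee_pos: [0.6234, -0.0171, 0.2404]
orientation: [0.351, 3.111, -0.002]
ft_force: [1.6, -0.4, 0.2]
finger_gap: 0.0003
grasp_force: 0.0
t 5.075 pos [ 0.6234 -0.0171  0.2404] turn [ 0.0001  0.0106 -0.0015] shift [ 0.1542 -0.1941  0.0387] F [ 1.65 -0.37  0.16]
```

```bash
python3 jog.py '[{"x": 0.036, "y": -0.046, "finger_gap": 0}, {"x": 0.072, "y": -0.092, "finger_gap": 0}, {"x": 0.108, "y": -0.138, "finger_gap": 0}, {"x": 0.154, "y": -0.194, "finger_gap": 0}, {"x": 0.154, "y": -0.194, "finger_gap": 0}, {"x": 0.154, "y": -0.194, "finger_gap": 0}]'
python3 - <<'E'
from h import *
np.set_printoptions(precision=4,suppress=True)
goto([.4302,-.172,.11])
c=get_calibration("wrist"); i=cv2.cvtColor(read_camera("wrist"),cv2.COLOR_RGB2BGR); cv2.imwrite("pics/w2.png",i)
import json; json.dump({k:np.array(v).tolist() for k,v in c.items()},open("w2.json","w"))
t=cv2.cvtColor(read_camera("scene"),cv2.COLOR_RGB2BGR)[100:270,190:410]; cv2.imwrite("pics/s2.png",cv2.resize(t,(660,510)))
E
```

```text
time_s: 5.82
ee_pos: [0.4277, -0.1718, 0.234]
orientation: [-0.355, -3.121, -0.001]
ft_force: [-0.0, 0.9, 0.3]
finger_gap: 0.0007
grasp_force: 0.0
t 5.825 pos [ 0.4277 -0.1718  0.234 ] turn [ 0.0005 -0.0003 -0.0028] shift [-0.0025  0.0003  0.1239] F [-0.    0.86  0.28]
```

View pics/w2.png

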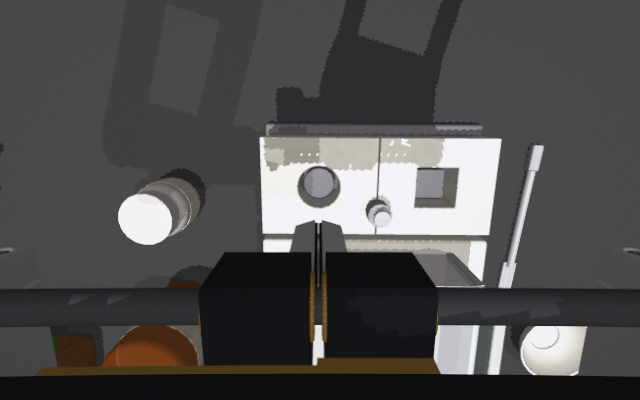

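View pics/s2.png

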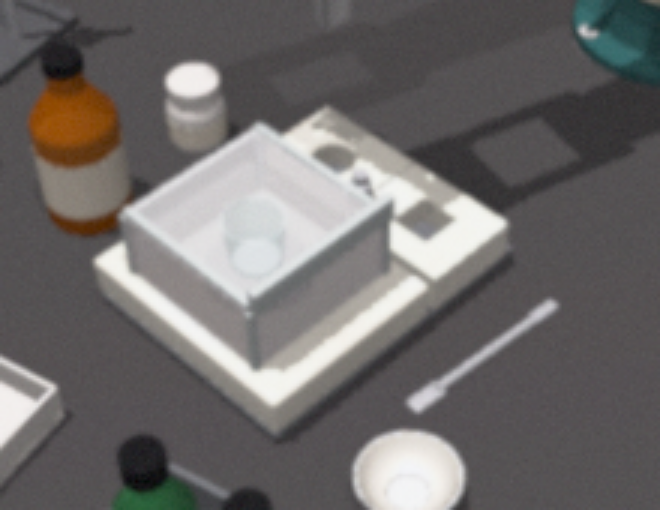

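The scene crop shows the cover shut flush on the shield and the other items undisturbed. In the wrist view the round well's mouth is centred at about (319,186), left of the square well (436,187) and the weight (380,213).

Run:
```python
from h import *
import json
c={k:np.array(v) for k,v in json.load(open("w2.json")).items()}
print(onz(c,(319,186),.056).round(4),onz(c,(380,213),.09).round(4))
T=get_calibration("top"); print("tri",tri(T,(410,286.4),c,(319,186)))
goto([.4302,-.172,.096])
```

```text
[ 0.4312 -0.1723  0.056 ] [ 0.4621 -0.1212  0.09  ]
tri (array([ 0.43016365, -0.17179555,  0.05970464]), np.float64(0.0008859664745815601))
t 5.925 pos [ 0.4286 -0.1711  0.234 ] turn [ 0.0007 -0.0003 -0.0003] shift [-0.0018 -0.0006  0.138 ] F [0.16 0.63 0.66]
```

```bash
python3 jog.py '[{"x": -0.002, "y": -0.001, "z": 0.05, "finger_gap": 0}, {"x": -0.002, "y": -0.001, "z": 0.1, "finger_gap": 0}, {"x": -0.002, "y": -0.001, "z": 0.147, "finger_gap": 0}, {"x": -0.002, "y": -0.001, "z": 0.147, "finger_gap": 0}, {"x": -0.002, "y": -0.001, "z": 0.147, "finger_gap": 0}]'
python3 -c "
from h import *
goto([.4306,-.172,.056])"
```

```text
time_s: 6.55
ee_pos: [0.4312, -0.1731, 0.0891]
orientation: [0.35, 3.12, -0.001]
ft_force: [0.3, -0.0, -0.1]
finger_gap: 0.0009
grasp_force: 0.0
t 6.55 pos [ 0.4312 -0.1731  0.0891] turn [-0.0004  0.0022  0.0001] shift [0.0009 0.001  0.0331] F [ 0.35 -0.01 -0.07]
```

```bash
python3 jog.py '[{"y": 0.001, "z": 0.01, "finger_gap": 0}, {"y": 0.001, "z": 0.02, "finger_gap": 0}, {"y": 0.001, "z": 0.028, "finger_gap": 0}, {"y": 0.001, "z": 0.032, "finger_gap": 0}, {"y": 0.001, "z": 0.035, "finger_gap": 0}, {"y": 0.001, "z": 0.037, "finger_gap": 0}, {"y": 0.001, "z": 0.037, "finger_gap": 0}]' | grep -E "pos|ft_f"
python3 jog.py '[{"z": 0.002, "finger_gap": 0}, {"z": 0.002, "finger_gap": 0}]' | grep -E "pos|ft_f"
```

```text
ee_pos: [0.4294, -0.172, 0.0506]
ft_force: [-3.1, 1.4, 3.6]
ee_pos: [0.4297, -0.1722, 0.0501]
ft_force: [-5.6, 1.3, 11.1]
```

```bash
python3 jog.py '[{"z": 0.001, "finger_gap": 0}, {"z": 0.001, "finger_gap": 0}]' | grep -E "pos|ft_f"
python3 jog.py '[{"z": -0.02, "finger_gap": 0}, {"z": -0.06, "finger_gap": 0}, {"z": -0.11, "finger_gap": 0}, {"z": -0.16, "finger_gap": 0}, {"z": -0.19, "finger_gap": 0}, {"z": -0.19, "finger_gap": 0}, {"z": -0.19, "finger_gap": 0}, {"z": -0.19, "finger_gap": 0}]'
python3 - <<'E'
from h import *
w=cv2.cvtColor(read_camera("wrist"),cv2.COLOR_RGB2BGR)
t=cv2.cvtColor(read_camera("scene"),cv2.COLOR_RGB2BGR)[100:270,190:410]
cv2.imwrite("pics/end.png",np.vstack([cv2.resize(w,(480,300)),cv2.resize(t,(480,300))]))
E
```

```text
ee_pos: [0.4297, -0.1722, 0.05]
ft_force: [-7.6, 3.4, 15.4]
time_s: 8.93
ee_pos: [0.429, -0.1718, 0.2351]
orientation: [-0.352, -3.118, -0.002]
ft_force: [-0.1, -0.9, -0.4]
finger_gap: 0.0004
grasp_force: 0.0
```

View pics/end.png

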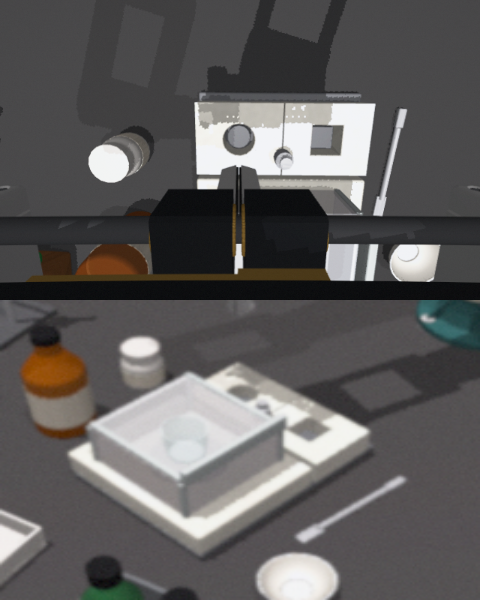

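The hand is clear above the console, the cover is shut, and the weight and the other items stand as before. The fingertip stopped at 28 mm with the force climbing to 15 N, which is the key's full travel.

```bash
python3 -c "
from plant import r, read_camera, get_calibration
print(r.close_job())"
```

```text
the job is handed in; nothing more can be done
None
```

I shut the cover against its end stop, pressed the tare key to its stop and released it, and handed the job in at about 9 s with the hand clear; the hand-in gave no verdict back.

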